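# Turn an upside-down slide carrier into the loading nest

### The job

One of the three slide carriers on the microscope bench lies upside down, its four rubber feet upward and its glass slide hidden. Pick that one up, lay it upside down as it is in the open leaf of the turnover jig, then swing the leaf all the way over until it is closed, so that the carrier ends slide upward, lying flat and square in the jig's nest under the leaf.

Things in the scene. Friction and masses are not known exactly. Their poses are not given: they have to be found in the camera images.
- carrier_c (a point): Centre of the upside-down slide carrier, a grey block 86 mm long (x), 50 wide (y), 18 thick (z), 70 g, flat on the bench. At the start its z points up, out of the blank back with four dark rubber feet; the glass slide and white label are on the other face, so it is right way up once z points down. Either end may lead. Two like carriers lie nearby slide up: bystanders.
- jig: Turnover jig fixed on the bench, 150 (x) by 170 mm (y); origin under its centre at bench level, z up. Hinge line along x, 45 mm up, between posts at x = +-62 (52 high). On the +y side the open leaf. On the -y side the fixed nest, a pocket with low black sides and a sloping black outer fence 55 mm high, floor 23.5 mm up; the seated carrier's centre is at x 0, y -39, z 32.5 mm, long side along x, 4 mm play.
- leaf (a joint): Leaf angle about the jig's +x: 0 open flat on the +y side (start), 3.14 closed over the nest. A carrier lies in it with its centre at jig x 0, y 39, z 56 mm, long side along x: floor 47 mm up, side guides at x = +-47, ledges by the hinge at y = 12; centre open for fingers (x -27 to 27). Stiff (1.5 N at the bar), stays put. Past upright the carrier tips out into the nest.
- leaf_bar (a point): Middle of the leaf's round bar handle, 10 mm thick, 98 mm long, parallel to the hinge line and 110 mm from it (jig y 110, z 45 mm when open; y -110, z 45 when closed), in the leaf's plane, on two side arms at its ends, with 40 mm free between bar and leaf. Its axes turn with the leaf. The bar can turn between fingers that pinch it from above.
Things that resemble listed ones, but are neither listed nor needed, are in the scene too. Several things look just like the jig: the one meant starts farthest to the robot's right. Leave any blue look-alike of the part that bears carrier_c alone.

How it is judged:
On the way:
1. the carrier lies in the open leaf (value of joint leaf below 0.2 rad and y of carrier_c in the frame of jig between 0.025 and 0.055 m and x of carrier_c in the frame of jig between -0.012 and 0.012 m and z of carrier_c in the frame of jig below 0.062 m and angle between carrier_c's own z axis and vertical below 0.17 rad), for 0.2 s.
At the end, for the whole second after the job is handed in: The carrier lies in the nest, slide up, flat and square to the jig within 10 degrees, its centre within 12 mm sideways and 6.5 mm in height of its seated place; the leaf is swung over to at least 2.9 rad and still (angle between carrier_c's own z axis and vertical above 2.96 rad and x of carrier_c in the frame of jig between -0.012 and 0.012 m and y of carrier_c in the frame of jig between -0.051 and -0.027 m and z of carrier_c in the frame of jig between 0.026 and 0.039 m and angle between the x axis of carrier_c and the x axis of jig, either way round below 0.17 rad and value of joint leaf above 2.9 rad and velocity of joint leaf below 0.05 rad/s); the robot touches nothing.
It also fails if it takes over 61 s, if anything falls off the work surface, if the arm or the gripper's body presses on something with over 40 N, if the wrist force passes 120 N, or if a joint passes its speed limit or range.

### The arm

A 6-joint arm with a two-finger parallel gripper is mounted at the origin on the work surface. World frame = base frame: x ahead of the robot, y to its left, z up, the work surface at z = 0. Lengths are in m, angles in rad, forces in N, time in s.
With the tool pointing down it reaches from about 0.25 to 0.775 m from the base axis. Payload 4 kg.
Tool frame: the origin (TCP) lies at the centre of the arm's flange, where the gripper is bolted on; the fingertips stand 199 mm ahead of it and the grasp point (between the pads) lies 180 mm ahead of it (robot.tcp_to_tips is the z of the fingertips in the tool frame, in m); z points along the fingers, y is the line along which they close (so a half turn about z gives the same grasp; the last joint's range is limited). The gripper opens to 94 mm and grips with 3 to 60 N. Pads are 16 mm wide; open, the fingers measure 119 mm over their backs; the gripper's body (75 mm by 177 mm) begins 78 mm behind the grasp point.
Start: joints at [1.232, 0.087, 1.371, -0, 1.684, -0.103], TCP at [0.128, 0.535, 0.405] pointing down, gripper open.
Joint ranges: [-3.1, 3.1], [-0.76, 2.03], [0.27, 2.55], [-1.08, 4.22], [0.17, 2.65], [-2.57, 2.57]. Speed limits (rad/s): [2.79, 2.79, 3.14, 3.14, 3.14, 3.14].

### API

Orientations are given as [roll, pitch, yaw] about the fixed x, y, z axes, in that order (R = Rz(yaw) Ry(pitch) Rx(roll)).
In Python, from bench import robot gives the robot as it stands.
- The arm moves only by the tool play_rows, never from a script. Its arguments are lists of equal length, an entry for each row: "translation": the shift along the tool's x, y, z scaled (see below), a list of three; "twist": the turn, a rotation vector about the tool's x, y, z scaled (see below), a list of three; "gripper": the opening, from -1 (shut) to 1 (fully open). A call has 1 to 8 rows; each row shifts and turns the commanded pose from where the row before left it, along the tool's axes as they then stand; what a row does not reach is not made up. The controller multiplies each number of a shift by 0.04 m and each number of a turn by 0.1 rad. A row lasts 1/10 s, in which the tool goes at most 50 mm and 8.59 degrees, less where a joint would pass 70% of its speed; a pose out of reach is approached as far as the arm can. A call with a number of a shift or a turn outside -1 to 1 is refused whole. A call with a gripper value outside its range is refused whole. The fingers move at their own pace and stop on an object; the grip force is fixed at half the most. Time passes only in rows, so rows that do not move let the fingers close. It gives the time, the measured TCP pose, the force, the opening and the grip force at its end, in the units of the state.
- robot.get_obs(): the state, without advancing time (a new reading comes with each control period).
- robot.snapshot(name): name is "scene" or "top"; returns the picture (384x512x3 uint8, red, green, blue); there is no depth.
- robot.camera_model(name): a dict with "camera_matrix" (3x3 intrinsics, pixels), "rvec" (rotation vector, rad) and "tvec" (3), from world to camera coordinates, as OpenCV has them. Camera axes: x right, y down, z forward; pixel columns grow to the right and rows downward; lengths in m; the calibration is good to about 2 mm. A picture is of the moment at which its call begins. camera_model takes no time and is no camera call.
- robot.close_job(): hands the job in; it is judged then, once.
Trained networks look in the newest picture that a camera, given by its name, has taken for a name from the list of things; names that differ only in an ending like _2 or _b are one class to them, and where a whole thing is asked for, a point or a joint stands for the part that bears it (a point fixed in the world has none). Each returns a list of dicts, best first, with "score" (0 to 1); they miss things now and then, are a little off and sometimes report something else, mostly with a low value. They report only what shows in the picture. A call takes as long as a camera call. They do not tell look-alikes from the thing itself.
- robot.recognise(name, camera): "centre" ([x, y, z] in m, in world coordinates, good to about 4 mm: the middle of the surface that is visible of it).
- robot.spot_point(name, camera): "centre" ([x, y, z] in m, in world coordinates, good to about 4 mm: a listed point, or the origin of a listed thing).
The state is a dict: "time": time; "joint_positions": joint angles; "qvel": joint speeds; "joint_torque": joint torques, N m; "tool_pos": TCP position; "ee_rot": TCP orientation; "wrist_force": force on the tool from outside, world axes, zero at the start; "wrist_torque": the same for the moment, N m; "width": finger opening in m; "finger_force": force on a finger pad.
Only numpy, scipy, OpenCV 4.12 (cv2) and the standard library are available. Lean on these libraries where they do the work, as an engineer would, in place of code of your own. Each camera call takes 0.05 s, during which the arm holds its last target. There are 200 camera calls.

## Working session

There is one attempt and no reset: what is moved stays moved. The work goes in short steps, Python scripts to look and compute and a tool call to move; the robot and the scene stay as the last step left them, time stands still between calls to the robot, and variables do not carry over. Pictures are saved under pics/ and viewed, at most 10 in all, crops included, and the job is handed in when it is done.

Besides the shell and the picture viewer there is one more tool, called by a JSON object that holds its "op" and its "data". play_rows: Moves the arm, as the interface text tells. Its arguments: {"type":"object","properties":{"translation":{"type":"array","items":{"type":"array","items":{"type":"number","minimum":-1,"maximum":1}}},"twist":{"type":"array","items":{"type":"array","items":{"type":"number","minimum":-1,"maximum":1}}},"gripper":{"type":"array","items":{"type":"number"}}},"required":["translation","twist","gripper"]}

```bash
ls; mkdir -p pics; python3 - <<'E'
from bench import robot
import cv2,numpy as np
for c in("scene","top"):
    im=robot.snapshot(c); cv2.imwrite(f"pics/{c}0.png",cv2.resize(im[:,:,::-1],None,fx=1.5,fy=1.5,interpolation=cv2.INTER_CUBIC))
    m=robot.camera_model(c); R=cv2.Rodrigues(np.array(m["rvec"]))[0]; print(c,(-R.T@np.array(m["tvec"]).ravel()).round(3),R.round(2).tolist(),np.array(m["camera_matrix"])[0].round(0))
    for n in("carrier_c","jig","leaf_bar","leaf"):
        print(n,[("S",np.round(d["centre"],3).tolist(),round(d["score"],2)) for d in (robot.spot_point(n,c) if n!="leaf" else robot.recognise(n,c))])
    print("rec carrier",[(np.round(d["centre"],3).tolist(),round(d["score"],2)) for d in robot.recognise("carrier_c",c)])
o=robot.get_obs();print(o)
E
```

```text
pics
scene [0.892 0.32  0.966] [[-0.63, 0.77, 0.0], [0.67, 0.55, -0.51], [-0.39, -0.32, -0.86]] [398.   0. 260.]
carrier_c [('S', [0.556, -0.265, 0.012], 0.97), ('S', [0.452, -0.359, 0.007], 0.96)]
jig [('S', [0.509, 0.139, -0.002], 0.81), ('S', [0.264, 0.223, -0.001], 0.77)]
leaf_bar [('S', [0.255, 0.332, 0.049], 0.83), ('S', [0.5, 0.252, 0.04], 0.78)]
leaf [('S', [0.497, 0.193, 0.048], 0.88), ('S', [0.252, 0.277, 0.049], 0.58)]
rec carrier [([0.558, -0.259, 0.02], 0.7), ([0.453, -0.352, 0.02], 0.66)]
top [ 0.332 -0.032  1.314] [[0.01, -1.0, -0.0], [-1.0, -0.01, -0.09], [0.09, 0.0, -1.0]] [469.   0. 248.]
carrier_c [('S', [0.548, -0.267, 0.006], 0.66), ('S', [0.457, -0.356, 0.009], 0.65)]
jig [('S', [0.263, 0.228, 0.003], 0.97), ('S', [0.511, 0.142, 0.001], 0.75)]
leaf_bar [('S', [0.262, 0.334, 0.043], 0.77), ('S', [0.498, 0.249, 0.044], 0.66)]
leaf [('S', [0.257, 0.276, 0.054], 0.91), ('S', [0.5, 0.192, 0.046], 0.72)]
rec carrier [([0.545, -0.268, 0.019], 0.72), ([0.456, -0.355, 0.019], 0.65)]
{'time': 0.6, 'joint_positions': array([ 1.23190481e+00,  8.72010784e-02,  1.37067366e+00,  1.37007816e-05,
        1.68356073e+00, -1.03089892e-01]), 'qvel': array([-0.0002639 ,  0.00044473, -0.00135912,  0.00086423, -0.00162135,
       -0.00184449]), 'joint_torque': array([-8.37567241e-04, -3.39784920e+01, -3.02416706e+01,  7.17215217e-02,
        2.37520732e-02, -2.65733871e-05]), 'tool_pos': array([0.12849332, 0.53479177, 0.40471867]), 'ee_rot': array([3.14143491e+00, 2.63394055e-06, 2.90579257e+00]), 'wrist_force': array([-0.54628439,  0.22325339, -1.3669195 ]), 'wrist_torque': array([-0.02182184, -0.03045621, -0.03914554]), 'finger_force': 0.0, 'width': 0.09403217290703547}
```

View pics/scene0.png

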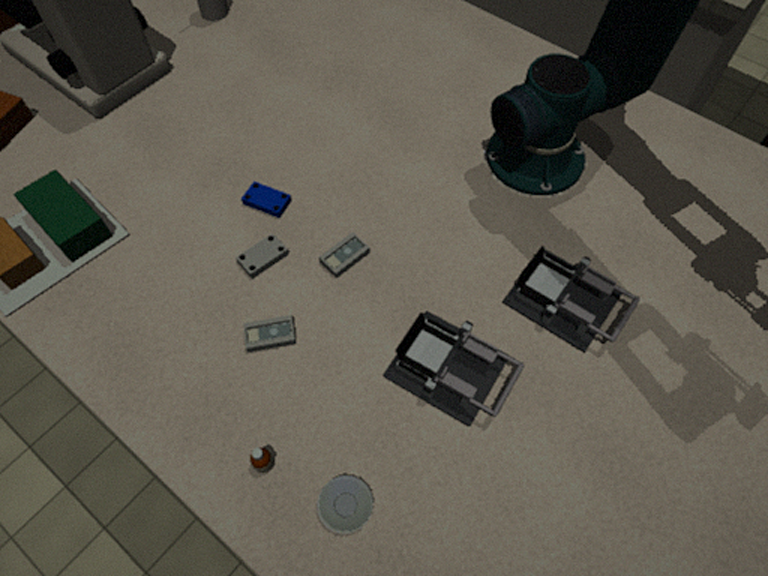

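View pics/top0.png

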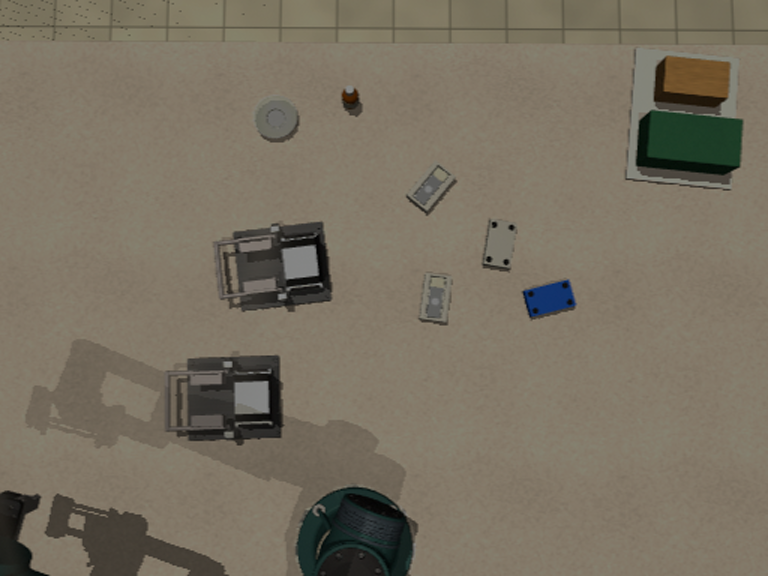

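The top view shows the grey footed carrier at (500,244) with the blue look-alike at (550,299). The right-hand jig is at (275,265), its leaf bar at left (column ~221) and its nest at right. I'll refine the poses from zoomed crops.

```bash
cat > h.py <<'E'
from bench import robot
import cv2,numpy as np
def cam(c):
    m=robot.camera_model(c); return np.array(m["camera_matrix"]),np.array(m["rvec"]),np.array(m["tvec"]).ravel()
def p2w(c,uv,z):
    K,r,t=cam(c);R=cv2.Rodrigues(r)[0];C=-R.T@t
    d=R.T@np.linalg.inv(K)@np.array([uv[0],uv[1],1.]);return C+d*(z-C[2])/d[2]
def w2p(c,P):
    K,r,t=cam(c);return cv2.projectPoints(np.array(P,float).reshape(-1,3),r,t,K,None)[0][:,0]
E
python3 - <<'E'
from h import *
t=robot.snapshot("top")[:,:,::-1].copy();s=robot.snapshot("scene")[:,:,::-1].copy()
cv2.imwrite("t.png",t);cv2.imwrite("s.png",s)
def crop(im,x,y,w,h): return cv2.resize(im[y:y+h,x:x+w],(400,300),interpolation=cv2.INTER_CUBIC)
a=np.vstack([np.hstack([crop(t,135,138,100,75),crop(t,300,130,80,60)]),np.hstack([crop(s,245,200,120,90),crop(s,150,145,60,45)])])
a=np.clip(a.astype(float)*1.8,0,255).astype('uint8')
cv2.imwrite("pics/crops.png",a)
# carrier segmentation in top
roi=t[138:186,312:352]; g=roi.min(2); 
_,m=cv2.threshold(cv2.GaussianBlur(g,(3,3),0),0,255,cv2.THRESH_OTSU)
print(g[::4,::3])
E
```

```text
[[106 105 103 104 106 103 106 103 104 103 106 107 106 105]
 [106 106 108 105 105 105 103 106 103 102 104 104 107 107]
 [112 105 105 105 105  95 101  90 102 105 105 108 108 109]
 [109 109 106 105  98  93  15 107 106  68  65 107 106 110]
 [108 104 106 107  90 108 107 106 106 106 106 106 107 108]
 [106 108 107 106  78 108 108 107 106 105 101 104 108 107]
 [106 107 108 104  78 108 108 107 107 107 104 106 107 106]
 [106 108 102 108  97 108 108 107 107 107  83 108 104 107]
 [106 104 102  93 107 107 108 108 107 107 105 106 104 108]
 [103 107 103  91  90  71 108 107  12  72 104 104 103 103]
 [105 103 101  91  56  52  46  32  46  80 102 103 103 103]
 [109 102 105 106 104 106 103 104 103 103 102  99  99 100]]
```

View pics/crops.png

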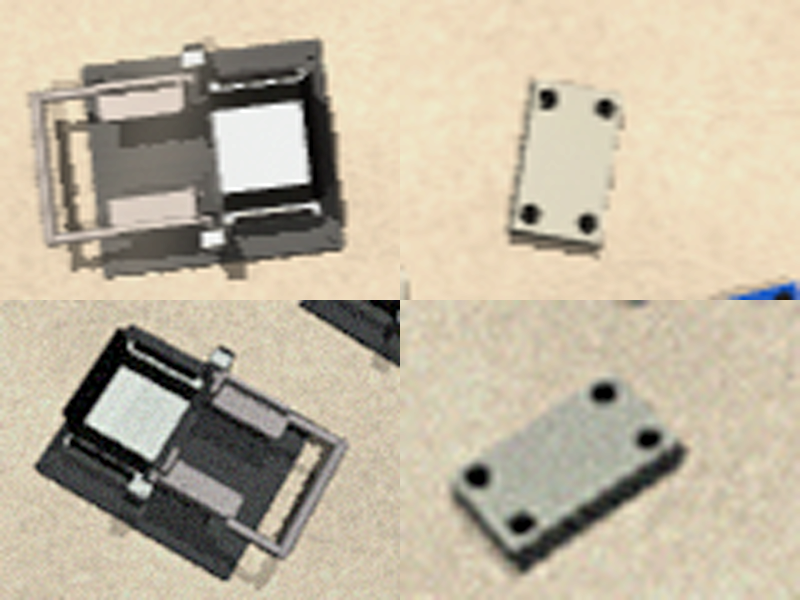

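The crops show the jig's bar corners, its two post tops and the carrier's four feet clearly in both views. I'll fit both poses from these.

```bash
python3 - <<'E'
from h import *
from scipy.optimize import least_squares
f=lambda pts,x0,y0,s,ox,oy:[(ox+(x-x0+.5)/s-.5,oy+(y-y0+.5)/s-.5) for x,y in pts]
J={"top":f([(38,95),(52,240),(194,56),(213,238)],0,0,4,135,138),"scene":f([(283,552),(345,440),(140,487),(223,355)],0,300,100/30,245,200)}
F={"top":f([(547,98),(606,108),(530,214),(588,223)],400,0,5,300,130),"scene":f([(478,476),(603,392),(522,524),(648,438)],400,300,20/3,150,145)}
for c in J:
    for p,z in zip(J[c],(.045,.045,.052,.052)): print(c,p2w(c,p,z).round(4))
    for p in F[c]: print("  foot",c,p2w(c,p,.0195).round(4))
# which end is +x: leaf on +y side => top-view order
def fit(obs,model,x0):
    def res(q):
        c,s=np.cos(q[2]),np.sin(q[2]);r=[]
        for k in obs:
            for m,p in zip(model,obs[k]):
                P=[q[0]+c*m[0]-s*m[1],q[1]+s*m[0]+c*m[1],m[2]]; r+=list(w2p(k,P)[0]-p)
        return r
    o=least_squares(res,x0);return o.x.round(4),np.round(o.fun,1).reshape(-1,2).tolist()
print(fit(J,[(.047,.11,.045),(-.047,.11,.045),(.062,0,.052),(-.062,0,.052)],[.51,.14,.08]))
for cs in ("top","scene"):print(cs,fit({cs:J[cs]},[(.047,.11,.045),(-.047,.11,.045),(.062,0,.052),(-.062,0,.052)],[.51,.14,.08])[0])
P=[np.mean([p2w(c,p,.0195) for c in F],0) for p in [0]] if 0 else None
E
```

```text
top [0.5462 0.255  0.045 ]
top [0.4468 0.2429 0.045 ]
top [0.5726 0.1479 0.052 ]
top [0.4482 0.1327 0.052 ]
  foot top [ 0.5881 -0.2551  0.0195]
  foot top [ 0.5827 -0.288   0.0195]
  foot top [ 0.5226 -0.245   0.0195]
  foot top [ 0.5178 -0.2772  0.0195]
scene [0.545  0.2571 0.045 ]
scene [0.4435 0.2443 0.045 ]
scene [0.5731 0.1492 0.052 ]
scene [0.4468 0.1334 0.052 ]
  foot scene [ 0.5843 -0.2865  0.0195]
  foot scene [ 0.5196 -0.2764  0.0195]
  foot scene [ 0.5893 -0.2546  0.0195]
  foot scene [ 0.5244 -0.2443  0.0195]
(array([0.5099, 0.1409, 0.1282]), [[-0.4, 1.4], [-0.4, -0.9], [-0.3, 0.4], [-0.1, -0.1], [0.2, -1.1], [-1.3, 1.6], [0.3, -0.6], [-0.5, 0.3]])
top [0.5102 0.1401 0.124 ]
scene [0.5096 0.1415 0.1316]
```

Jig is at (0.510, 0.141) with yaw 0.124. Carrier is at (0.5536, -0.266) with yaw -0.157, so the tool yaw is 2.985. Next: turn, then travel above the carrier.

{"op": "play_rows", "data": {"translation": [[-0.57, -0.73, 0], [-0.57, -0.755, 0], [-0.57, -0.755, 0], [-0.57, -0.755, 0], [-0.57, -0.755, 0], [-0.57, -0.755, 0], [-0.57, -0.755, 0], [-0.57, -0.755, 0]], "twist": [[0, 0, -0.79], [0, 0, 0], [0, 0, 0], [0, 0, 0], [0, 0, 0], [0, 0, 0], [0, 0, 0], [0, 0, 0]], "gripper": [1, 1, 1, 1, 1, 1, 1, 1]}}

```text
time: 1.5
tool_pos: [0.2687, 0.2659, 0.4049]
ee_rot: [3.141, 0.001, 2.985]
wrist_force: [1.8, -0.5, 0.1]
width: 0.0938
finger_force: 0.0
```

{"op": "play_rows", "data": {"translation": [[-0.57, -0.755, 0], [-0.57, -0.755, 0], [-0.57, -0.755, 0], [-0.57, -0.755, 0], [-0.57, -0.755, 0], [-0.57, -0.755, 0], [-0.57, -0.755, 0], [-0.57, -0.755, 0]], "twist": [[0, 0, 0], [0, 0, 0], [0, 0, 0], [0, 0, 0], [0, 0, 0], [0, 0, 0], [0, 0, 0], [0, 0, 0]], "gripper": [1, 1, 1, 1, 1, 1, 1, 1]}}

```text
time: 2.3
tool_pos: [0.4112, -0.0014, 0.405]
ee_rot: [3.141, 0.001, 2.984]
wrist_force: [0.7, -0.2, 0.2]
width: 0.0942
finger_force: 0.0
```

{"op": "play_rows", "data": {"translation": [[-0.57, -0.755, 0], [-0.57, -0.755, 0], [-0.57, -0.755, 0], [-0.57, -0.755, 0], [-0.57, -0.755, 0], [-0.57, -0.755, 0], [0, 0, 0], [0, 0, 0]], "twist": [[0, 0, 0], [0, 0, 0], [0, 0, 0], [0, 0, 0], [0, 0, 0], [0, 0, 0], [0, 0, 0], [0, 0, 0]], "gripper": [1, 1, 1, 1, 1, 1, 1, 1]}}

```text
time: 3.1
tool_pos: [0.5178, -0.2006, 0.4041]
ee_rot: [3.14, -0.001, 2.984]
wrist_force: [0.5, -0.1, -0.4]
width: 0.0939
finger_force: 0.0
```

```bash
cat >> h.py <<'E'
def go(x,y,z,yaw):
    from scipy.spatial.transform import Rotation as T
    o=robot.get_obs();R=T.from_euler("xyz",o["ee_rot"]);G=T.from_euler("xyz",[np.pi,0,yaw])
    d=np.array([x,y,z])-o["tool_pos"]
    print("t",o["time"],"pos",o["tool_pos"].round(4),"rot",o["ee_rot"].round(3),"w",round(o["width"],4),"F",o["wrist_force"].round(1),"j",o["joint_positions"].round(2))
    print("units now-frame",(R.inv().apply(d)/.04).round(2),"goal-frame",(G.inv().apply(d)/.04).round(2),"twist",((R.inv()*G).as_rotvec()/.1).round(2))
E
python3 -c "
from h import *
go(.5536,-.266,.202,2.985)"
```

```text
t 3.1 pos [ 0.5178 -0.2006  0.4041] rot [ 3.140e+00 -1.000e-03  2.984e+00] w 0.0939 F [ 0.5 -0.1 -0.4] j [-0.47  0.1   1.36  0.    1.69 -1.88]
units now-frame [-1.15 -1.48  5.05] goal-frame [-1.14 -1.48  5.05] twist [ 0.01 -0.01 -0.01]
```

{"op": "play_rows", "data": {"translation": [[-0.57, -0.74, 0], [-0.57, -0.74, 0], [0, 0, 0.9], [0, 0, 0.9], [0, 0, 0.9], [0, 0, 0.8], [0, 0, 0], [0, 0, 0]], "twist": [[0, 0, 0], [0, 0, 0], [0, 0, 0], [0, 0, 0], [0, 0, 0], [0, 0, 0], [0, 0, 0], [0, 0, 0]], "gripper": [1, 1, 1, 1, 1, 1, 1, 1]}}

```text
time: 3.9
tool_pos: [0.5535, -0.2646, 0.2654]
ee_rot: [3.141, -0.0, 2.986]
wrist_force: [0.5, -0.6, 0.3]
width: 0.0941
finger_force: 0.0
```

```bash
python3 -c "
from h import *
go(.5536,-.266,.202,2.985)
a=robot.snapshot('scene')[110:260,110:310,::-1]
cv2.imwrite('pics/pre.png',cv2.resize(a,None,fx=4,fy=4,interpolation=cv2.INTER_CUBIC))"
```

```text
t 3.9 pos [ 0.5535 -0.2646  0.2654] rot [ 3.141 -0.     2.986] w 0.0941 F [ 0.5 -0.6  0.3] j [-0.54  0.29  1.41  0.    1.44 -1.95]
units now-frame [-0.01 -0.03  1.59] goal-frame [-0.01 -0.03  1.59] twist [ 0.   -0.    0.01]
```

View pics/pre.png

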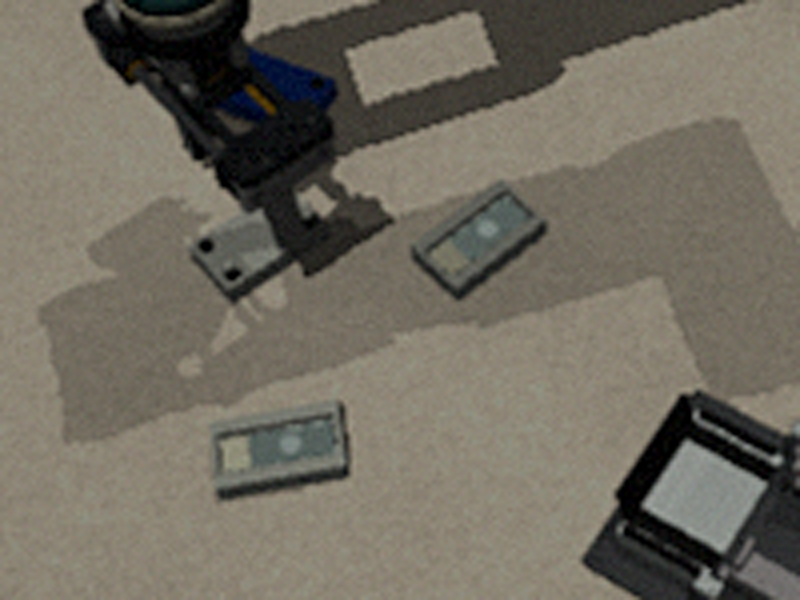

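The fingers straddle the middle of the footed carrier (crop ~(245,250)), and the neighbours are clear. Going down to grip.

{"op": "play_rows", "data": {"translation": [[0, 0, 0.8], [0, 0, 0.5], [0, -0.03, 0.27], [0, 0, 0], [0, 0, 0], [0, 0, 0], [0, 0, 0], [0, 0, 0]], "twist": [[0, 0, 0], [0, 0, 0], [0, 0, 0], [0, 0, 0], [0, 0, 0], [0, 0, 0], [0, 0, 0], [0, 0, 0]], "gripper": [1, 1, 1, 1, 1, -1, -1, -1]}}

```text
time: 4.75
tool_pos: [0.5536, -0.2671, 0.2028]
ee_rot: [-3.141, 0.002, 2.985]
wrist_force: [-0.6, -0.6, 0.2]
width: 0.0736
finger_force: 0.0
```

{"op": "play_rows", "data": {"translation": [[0, 0, 0], [0, 0, 0], [0, 0, 0], [0, 0, 0], [0, 0, 0]], "twist": [[0, 0, 0], [0, 0, 0], [0, 0, 0], [0, 0, 0], [0, 0, 0]], "gripper": [-1, -1, -1, -1, -1]}}

```text
time: 5.25
tool_pos: [0.5533, -0.2668, 0.2018]
ee_rot: [3.141, -0.0, 2.985]
wrist_force: [-0.6, 0.1, 0.8]
width: 0.0498
finger_force: 30.0
```

```bash
python3 -c "
from h import *
c,s=np.cos(.124),np.sin(.124)
x,y=.510-s*.039,.141+c*.039
print(x,y)
go(x,y,.405,.124+np.pi)"
```

```text
0.5051763835317059 0.17970055198788257
t 5.25 pos [ 0.5533 -0.2668  0.2018] rot [ 3.141 -0.     2.985] w 0.0498 F [-0.6  0.1  0.8] j [-0.54  0.35  1.47  0.    1.32 -1.96]
units now-frame [ 2.93 10.84 -5.08] goal-frame [-0.19 11.23 -5.08] twist [ 0.   -0.   -2.81]
```

{"op": "play_rows", "data": {"translation": [[0, 0, -0.4], [0, 0, -0.8], [0, 0, -0.8], [0, 0, -0.8], [0, 0, -0.5], [0, 0, 0], [0, 0, 0], [0, 0, 0]], "twist": [[0, 0, 0], [0, 0, 0], [0, 0, 0], [0, 0, 0], [0, 0, -0.7], [0, 0, -0.7], [0, 0, -0.7], [0, 0, -0.71]], "gripper": [-1, -1, -1, -1, -1, -1, -1, -1]}}

```text
time: 6.05
tool_pos: [0.5533, -0.2669, 0.3355]
ee_rot: [-3.14, 0.001, -3.014]
wrist_force: [0.3, 0.3, 0.2]
width: 0.0498
finger_force: 30.0
```

{"op": "play_rows", "data": {"translation": [[0, 0.5, 0], [0, 0.9, 0], [0, 0.9, 0], [0, 0.9, 0], [0, 0.9, 0], [0, 0.9, 0], [0, 0.9, 0], [0, 0.9, 0]], "twist": [[0, 0, 0], [0, 0, 0], [0, 0, 0], [0, 0, 0], [0, 0, 0], [0, 0, 0], [0, 0, 0], [0, 0, 0]], "gripper": [-1, -1, -1, -1, -1, -1, -1, -1]}}

```text
time: 6.85
tool_pos: [0.5186, 0.0053, 0.3348]
ee_rot: [3.141, 0.001, -3.018]
wrist_force: [0.9, -0.1, 0.1]
width: 0.05
finger_force: 30.0
```

{"op": "play_rows", "data": {"translation": [[-0.1, 0.9, 0], [-0.09, 0.9, 0], [0, 0.9, 0], [0, 0.9, 0], [0, 0.5, 0], [0, 0, 0], [0, 0, 0], [0, 0, 0]], "twist": [[0, 0, 0], [0, 0, 0], [0, 0, 0], [0, 0, 0], [0, 0, 0], [0, 0, 0], [0, 0, 0], [0, 0, 0]], "gripper": [-1, -1, -1, -1, -1, -1, -1, -1]}}

```text
time: 7.65
tool_pos: [0.5067, 0.1661, 0.3342]
ee_rot: [-3.141, 0.0, -3.018]
wrist_force: [0.0, -0.0, 0.8]
width: 0.0496
finger_force: 30.0
```

```bash
python3 -c "
from h import *
go(.5052,.1797,.249,.124+np.pi)
a=robot.snapshot('scene')[130:290,200:400,::-1]
b=robot.snapshot('top')[100:260,110:270,::-1]
cv2.imwrite('pics/over.png',np.clip(1.5*np.hstack([cv2.resize(a,(440,352),interpolation=cv2.INTER_CUBIC),cv2.resize(b,(352,352),interpolation=cv2.INTER_CUBIC)]).astype(float),0,255))
for c in('scene','top'):print([(np.round(d['centre'],3).tolist(),round(d['score'],2)) for d in robot.spot_point('carrier_c',c)])"
```

```text
t 7.65 pos [0.5067 0.1661 0.3342] rot [-3.141  0.    -3.018] w 0.0496 F [ 0.  -0.   0.8] j [ 0.21  0.07  1.52 -0.    1.54 -1.48]
units now-frame [-0.    0.34  2.13] goal-frame [-0.01  0.34  2.13] twist [-0.    0.   -0.01]
[([0.509, 0.165, 0.142], 0.96), ([0.454, -0.355, 0.011], 0.96)]
[([0.453, -0.355, 0.006], 0.57), ([0.502, 0.165, 0.138], 0.52)][ WARN:0@1.547] global loadsave.cpp:1063 imwrite_ Unsupported depth image for selected encoder is fallbacked to CV_8U.
```

View pics/over.png

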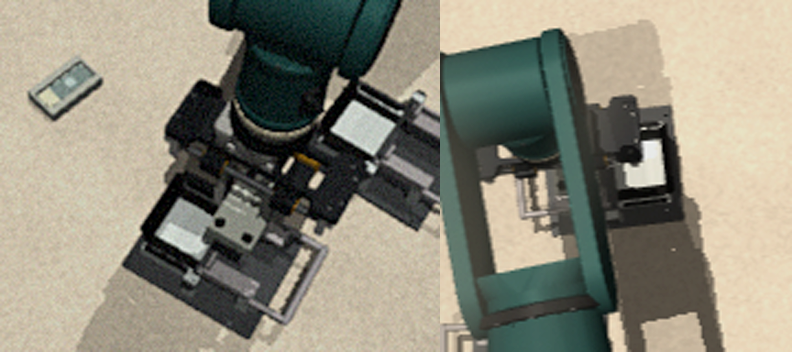

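The carrier is held level above the leaf, with its feet visible at crop ~(235,220). I'll lower it slowly.

{"op": "play_rows", "data": {"translation": [[0, 0.37, 0], [0, 0, 0.6], [0, 0, 0.6], [0, 0, 0.4], [0, 0, 0], [0, 0, 0], [0, 0, 0]], "twist": [[0, 0, 0], [0, 0, 0], [0, 0, 0], [0, 0, 0], [0, 0, 0], [0, 0, 0], [0, 0, 0]], "gripper": [-1, -1, -1, -1, -1, -1, -1]}}

```text
time: 8.55
tool_pos: [0.5055, 0.1817, 0.2714]
ee_rot: [3.141, 0.003, -3.017]
wrist_force: [0.4, -0.0, -0.6]
width: 0.0497
finger_force: 30.0
```

{"op": "play_rows", "data": {"translation": [[0, 0, 0.2], [0, 0, 0.15], [0, 0, 0.1], [0, 0, 0], [0, 0, 0]], "twist": [[0, 0, 0], [0, 0, 0], [0, 0, 0], [0, 0, 0], [0, 0, 0]], "gripper": [-1, -1, -1, -1, -1]}}

```text
time: 9.05
tool_pos: [0.505, 0.1814, 0.2517]
ee_rot: [3.142, -0.0, -3.017]
wrist_force: [-0.4, -0.6, -0.2]
width: 0.0497
finger_force: 30.0
```

```bash
python3 -c "
from h import *
go(.5052,.1797,.249,.124+np.pi)
a=robot.snapshot('scene')[160:280,220:370,::-1]
cv2.imwrite('pics/low.png',np.clip(1.5*cv2.resize(a,(750,600),interpolation=cv2.INTER_CUBIC).astype(float),0,255).astype('uint8'))
for c in('scene',):print([(np.round(d['centre'],3).tolist(),round(d['score'],2)) for d in robot.spot_point('carrier_c',c)])"
```

```text
t 9.05 pos [0.505  0.1814 0.2517] rot [ 3.142 -0.    -3.017] w 0.0497 F [-0.4 -0.6 -0.2] j [ 0.24  0.14  1.62  0.    1.38 -1.46]
units now-frame [-0.   -0.04  0.07] goal-frame [-0.   -0.04  0.07] twist [ 0. -0.  0.]
[([0.454, -0.354, 0.009], 0.72), ([0.51, 0.182, 0.059], 0.69)]
```

View pics/low.png

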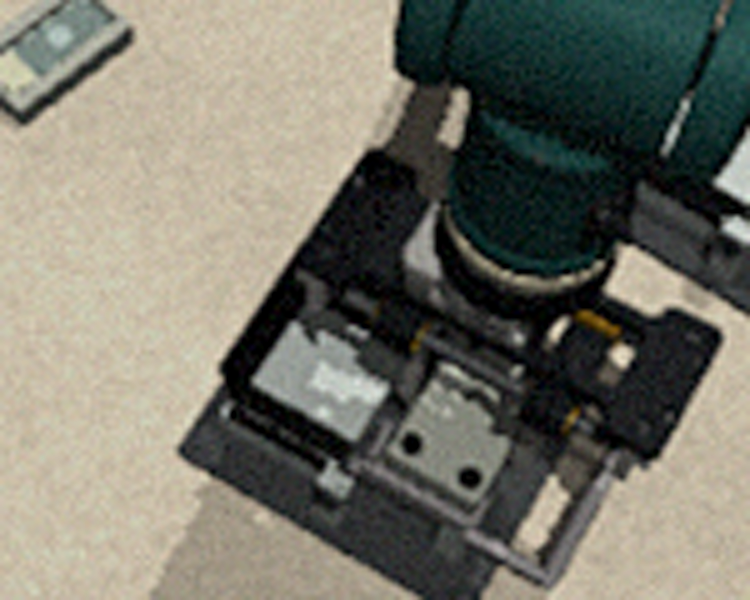

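The carrier sits inside the side guides, about 3 mm above the floor. Set it down and open partway.

{"op": "play_rows", "data": {"translation": [[0, 0, 0.06], [0, 0, 0], [0, 0, 0], [0, 0, 0], [0, 0, 0], [0, 0, 0]], "twist": [[0, 0, 0], [0, 0, 0], [0, 0, 0], [0, 0, 0], [0, 0, 0], [0, 0, 0]], "gripper": [-1, -1, 0.36, 0.36, 0.36, 0.36]}}

```text
time: 9.75
tool_pos: [0.5051, 0.1814, 0.2496]
ee_rot: [3.141, 0.0, -3.017]
wrist_force: [0.1, -0.4, -0.0]
width: 0.0636
finger_force: 0.0
```

{"op": "play_rows", "data": {"translation": [[0, 0, -0.2], [0, 0, -0.5], [0, 0, -0.7], [0, 0, -0.7], [0, 0, -0.4], [0, 0, 0], [0, 0, 0]], "twist": [[0, 0, 0], [0, 0, 0], [0, 0, 0], [0, 0, 0], [0, 0, 0], [0, 0, 0], [0, 0, 0]], "gripper": [0.36, 0.36, 0.36, 0.36, 0.36, 0.36, 0.36]}}

```text
time: 10.45
tool_pos: [0.505, 0.1814, 0.3496]
ee_rot: [3.141, 0.001, -3.017]
wrist_force: [-0.8, 0.4, 0.2]
width: 0.0638
finger_force: 0.0
```

```bash
python3 -c "
from h import *
c,s=np.cos(.124),np.sin(.124)
go(.510-s*.11,.141+c*.11,.225,.124+np.pi)
a=robot.snapshot('scene')[160:280,220:370,::-1]
cv2.imwrite('pics/laid.png',np.clip(1.5*cv2.resize(a,(750,600),interpolation=cv2.INTER_CUBIC).astype(float),0,255).astype('uint8'))
for c in('scene',):
  print([(np.round(d['centre'],3).tolist(),round(d['score'],2)) for d in robot.spot_point('carrier_c',c)])
  print([(np.round(d['centre'],3).tolist(),round(d['score'],2)) for d in robot.spot_point('leaf_bar',c)])"
```

```text
t 10.45 pos [0.505  0.1814 0.3496] rot [ 3.141e+00  1.000e-03 -3.017e+00] w 0.0638 F [-0.8  0.4  0.2] j [ 0.24  0.07  1.49  0.    1.57 -1.46]
units now-frame [0.   1.73 3.12] goal-frame [-0.    1.73  3.12] twist [0.   0.01 0.  ]
[([0.451, -0.36, 0.011], 0.61)]
[([0.497, 0.248, 0.04], 0.79), ([0.26, 0.333, 0.049], 0.6)]
```

View pics/laid.png

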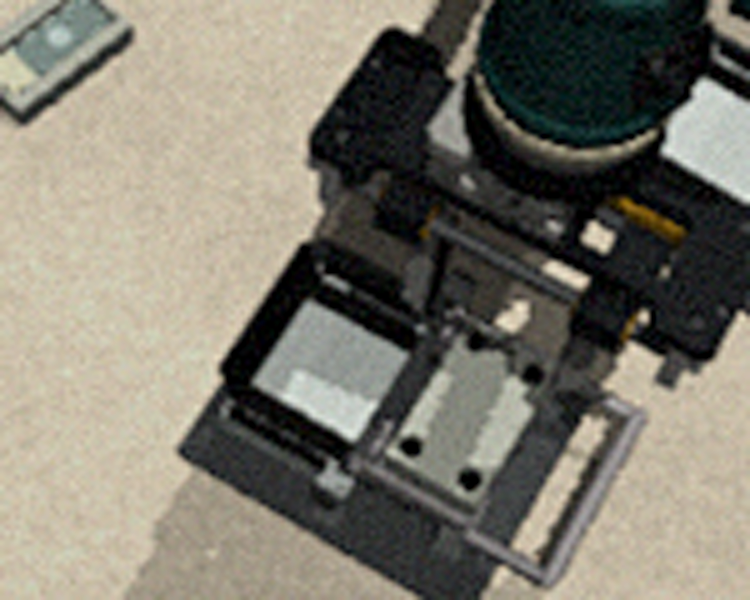

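The carrier lies flat in the leaf and the bar is clear (crop ~(595,490)). Move over the bar with the opening narrowed to 36 mm, then descend.

{"op": "play_rows", "data": {"translation": [[0, 0.5, 0], [0, 0.7, 0], [0, 0.53, 0], [0, 0, 0.4], [0, 0, 0.7], [0, 0, 0.7], [0, 0, 0], [0, 0, 0]], "twist": [[0, 0, 0], [0, 0, 0], [0, 0, 0], [0, 0, 0], [0, 0, 0], [0, 0, 0], [0, 0, 0], [0, 0, 0]], "gripper": [-0.23, -0.23, -0.23, -0.23, -0.23, -0.23, -0.23, -0.23]}}

```text
time: 11.4
tool_pos: [0.4962, 0.25, 0.2765]
ee_rot: [-3.141, -0.003, -3.017]
wrist_force: [0.5, 0.2, 0.5]
width: 0.0364
finger_force: 0.0
```

{"op": "play_rows", "data": {"translation": [[0, 0, 0.6], [0, 0, 0.5], [0, 0, 0.25], [0, 0, 0], [0, 0, 0], [0, 0, 0]], "twist": [[0, 0, 0], [0, 0, 0], [0, 0, 0], [0, 0, 0], [0, 0, 0], [0, 0, 0]], "gripper": [-0.23, -0.23, -0.23, -0.23, -0.23, -0.23]}}

```text
time: 12.0
tool_pos: [0.4971, 0.2503, 0.2253]
ee_rot: [3.141, 0.003, -3.017]
wrist_force: [1.3, -0.8, -0.8]
width: 0.0364
finger_force: 0.0
```

```bash
python3 -c "
from h import *
c,s=np.cos(.124),np.sin(.124)
go(.510-s*.11,.141+c*.11,.225,.124+np.pi)
a=robot.snapshot('scene')[160:280,220:370,::-1]
cv2.imwrite('pics/bar.png',np.clip(1.5*cv2.resize(a,(750,600),interpolation=cv2.INTER_CUBIC).astype(float),0,255).astype('uint8'))"
```

```text
t 12.0 pos [0.4971 0.2503 0.2253] rot [ 3.141e+00  3.000e-03 -3.017e+00] w 0.0364 F [ 1.3 -0.8 -0.8] j [ 0.36  0.2   1.6   0.    1.33 -1.33]
units now-frame [ 0.02 -0.    0.01] goal-frame [ 0.02 -0.    0.01] twist [0.01 0.03 0.  ]
```

View pics/bar.png

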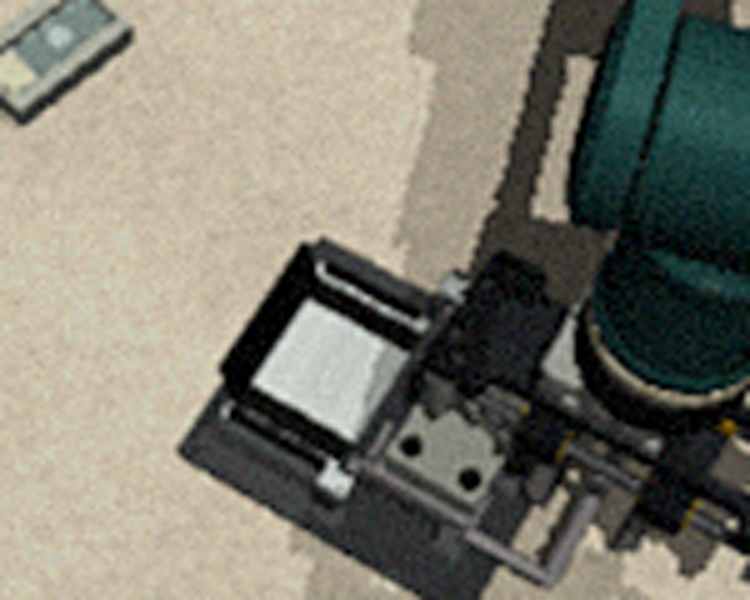

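The fingers straddle the bar. Pinch it, then swing through the arc in 32 rows of 5.6° each.

{"op": "play_rows", "data": {"translation": [[0, 0, 0], [0, 0, 0], [0, 0, 0], [0, 0, 0], [0, 0, 0]], "twist": [[0, 0, 0], [0, 0, 0], [0, 0, 0], [0, 0, 0], [0, 0, 0]], "gripper": [-1, -1, -1, -1, -1]}}

```text
time: 12.55
tool_pos: [0.4965, 0.2502, 0.2236]
ee_rot: [3.141, 0.0, -3.017]
wrist_force: [-0.5, 0.1, 1.3]
width: 0.0092
finger_force: 30.0
```

{"op": "play_rows", "data": {"translation": [[0, -0.013, -0.27], [0, -0.04, -0.267], [0, -0.066, -0.262], [0, -0.091, -0.254], [0, -0.115, -0.244], [0, -0.139, -0.232], [0, -0.161, -0.217], [0, -0.181, -0.2]], "twist": [[0, 0, 0], [0, 0, 0], [0, 0, 0], [0, 0, 0], [0, 0, 0], [0, 0, 0], [0, 0, 0], [0, 0, 0]], "gripper": [-1, -1, -1, -1, -1, -1, -1, -1]}}

```text
time: 13.35
tool_pos: [0.5002, 0.2187, 0.3035]
ee_rot: [3.137, 0.001, -3.017]
wrist_force: [-0.9, 6.1, 0.6]
width: 0.0092
finger_force: 30.0
```

```bash
cat >> h.py <<'E'
def leaf(th):
    c,s=np.cos(.124),np.sin(.124);r=.11*np.cos(th)
    go(.510-s*r,.141+c*r,.225+.11*np.sin(th),.124+np.pi)
E
python3 -c "
from h import *
leaf(np.pi/4)
a=robot.snapshot('scene')[160:280,220:370,::-1]
cv2.imwrite('pics/swing.png',np.clip(1.5*cv2.resize(a,(750,600),interpolation=cv2.INTER_CUBIC).astype(float),0,255).astype('uint8'))"
```

```text
t 13.35 pos [0.5002 0.2187 0.3035] rot [ 3.137e+00  1.000e-03 -3.017e+00] w 0.0092 F [-0.9  6.1  0.6] j [ 0.31  0.12  1.54  0.    1.48 -1.39]
units now-frame [-0.   -0.01  0.02] goal-frame [-0.   -0.01  0.02] twist [0.04 0.01 0.01]
```

View pics/swing.png

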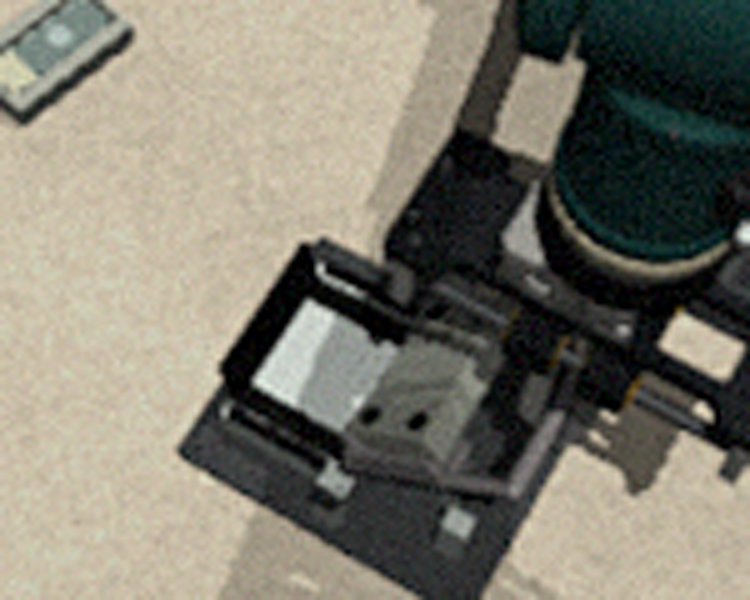

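The leaf stands at about 45° with the carrier still in it, and forces are low. Continue the swing.

{"op": "play_rows", "data": {"translation": [[0, -0.2, -0.181], [0, -0.217, -0.161], [0, -0.232, -0.139], [0, -0.244, -0.115], [0, -0.254, -0.091], [0, -0.262, -0.066], [0, -0.267, -0.04], [0, -0.27, -0.013]], "twist": [[0, 0, 0], [0, 0, 0], [0, 0, 0], [0, 0, 0], [0, 0, 0], [0, 0, 0], [0, 0, 0], [0, 0, 0]], "gripper": [-1, -1, -1, -1, -1, -1, -1, -1]}}

```text
time: 14.2
tool_pos: [0.51, 0.1406, 0.3365]
ee_rot: [3.14, 0.003, -3.017]
wrist_force: [-0.6, 3.5, 1.9]
width: 0.0096
finger_force: 30.0
```

{"op": "play_rows", "data": {"translation": [[0, -0.27, 0.013], [0, -0.267, 0.04], [0, -0.262, 0.066], [0, -0.254, 0.091], [0, -0.244, 0.115], [0, -0.232, 0.139], [0, -0.217, 0.161], [0, -0.2, 0.181]], "twist": [[0, 0, 0], [0, 0, 0], [0, 0, 0], [0, 0, 0], [0, 0, 0], [0, 0, 0], [0, 0, 0], [0, 0, 0]], "gripper": [-1, -1, -1, -1, -1, -1, -1, -1]}}

```text
time: 15.0
tool_pos: [0.5199, 0.0629, 0.3004]
ee_rot: [3.141, 0.0, -3.017]
wrist_force: [3.0, 3.5, 1.8]
width: 0.0092
finger_force: 30.0
```

```bash
python3 -c "
from h import *
leaf(np.pi*.75)
a=robot.snapshot('scene')[160:280,220:370,::-1]
cv2.imwrite('pics/swing2.png',np.clip(1.5*cv2.resize(a,(750,600),interpolation=cv2.INTER_CUBIC).astype(float),0,255).astype('uint8'))"
```

```text
t 15.0 pos [0.5199 0.0629 0.3004] rot [ 3.141  0.    -3.017] w 0.0092 F [3.  3.5 1.8] j [ 0.01  0.07  1.59  0.    1.47 -1.68]
units now-frame [ 0.01  0.02 -0.06] goal-frame [ 0.01  0.02 -0.06] twist [0. 0. 0.]
```

View pics/swing2.png

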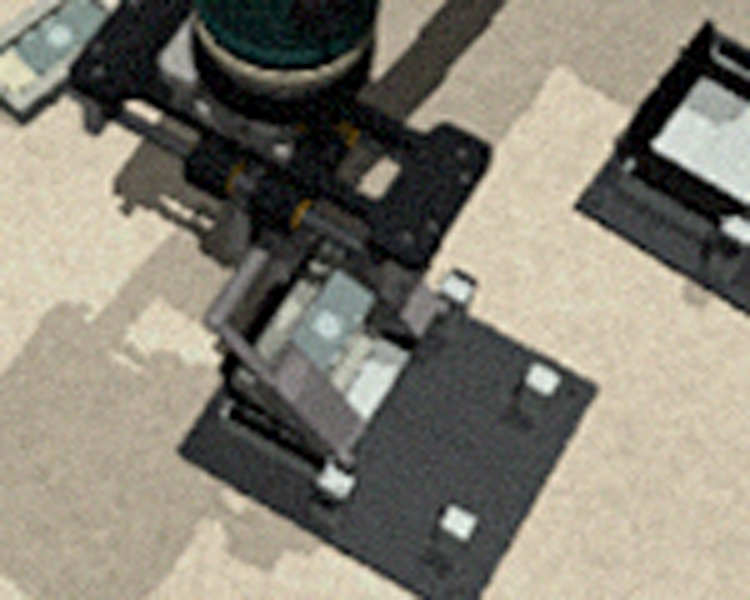

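The carrier has tipped into the nest slide up (crop ~(330,320)). Close the leaf fully.

{"op": "play_rows", "data": {"translation": [[0, -0.181, 0.19], [0, -0.161, 0.21], [0, -0.139, 0.225], [0, -0.115, 0.235], [0, -0.091, 0.245], [0, -0.066, 0.26], [0, -0.04, 0.265], [0, -0.013, 0.26]], "twist": [[0, 0, 0], [0, 0, 0], [0, 0, 0], [0, 0, 0], [0, 0, 0], [0, 0, 0], [0, 0, 0], [0, 0, 0]], "gripper": [-1, -1, -1, -1, -1, -1, -1, -1]}}

```text
time: 15.85
tool_pos: [0.5235, 0.0317, 0.2249]
ee_rot: [3.141, -0.001, -3.017]
wrist_force: [-6.0, 6.4, 46.2]
width: 0.0089
finger_force: 30.0
```

{"op": "play_rows", "data": {"translation": [[0, 0, 0], [0, 0, 0], [0, 0, 0]], "twist": [[0, 0, 0], [0, 0, 0], [0, 0, 0]], "gripper": [-1, -1, -1]}}

```text
time: 16.15
tool_pos: [0.5234, 0.0318, 0.2248]
ee_rot: [3.141, -0.001, -3.017]
wrist_force: [0.2, 4.3, -0.8]
width: 0.0089
finger_force: 30.0
```

```bash
python3 -c "
from h import *
leaf(np.pi)"
```

```text
t 16.15 pos [0.5234 0.0318 0.2248] rot [ 3.141e+00 -1.000e-03 -3.017e+00] w 0.0089 F [ 0.2  4.3 -0.8] j [-0.05  0.14  1.68  0.    1.32 -1.74]
units now-frame [-0.  0. -0.] goal-frame [-0.  0. -0.] twist [ 0.   -0.01  0.01]
```

Closed against the stop. Release and retreat.

{"op": "play_rows", "data": {"translation": [[0, 0, 0], [0, 0, 0], [0, 0, 0], [0, 0, 0], [0, 0, -0.3], [0, 0, -0.6], [0, 0, -0.8], [0, 0, -0.8]], "twist": [[0, 0, 0], [0, 0, 0], [0, 0, 0], [0, 0, 0], [0, 0, 0], [0, 0, 0], [0, 0, 0], [0, 0, 0]], "gripper": [-0.3, -0.3, -0.3, -0.3, -0.3, -0.3, -0.3, -0.3]}}

```text
time: 16.95
tool_pos: [0.5236, 0.0314, 0.3275]
ee_rot: [-3.141, 0.0, -3.018]
wrist_force: [1.0, -0.4, -0.0]
width: 0.0326
finger_force: 0.0
```

{"op": "play_rows", "data": {"translation": [[0, -0.7, -0.6], [0, -0.8, 0], [0, -0.8, 0], [0, -0.8, 0], [0, -0.5, 0], [0, 0, 0], [0, 0, 0], [0, 0, 0]], "twist": [[0, 0, 0], [0, 0, 0], [0, 0, 0], [0, 0, 0], [0, 0, 0], [0, 0, 0], [0, 0, 0], [0, 0, 0]], "gripper": [-0.3, -0.3, -0.3, -0.3, -0.3, -0.3, -0.3, -0.3]}}

```text
time: 17.75
tool_pos: [0.5415, -0.1104, 0.3501]
ee_rot: [3.141, 0.0, -3.016]
wrist_force: [0.6, 0.0, 0.4]
width: 0.0326
finger_force: 0.0
```

```bash
python3 -c "
from h import *
for c in('scene','top'):
  robot.snapshot(c)
  for n in('leaf_bar','carrier_c'):print(c,n,[(np.round(d['centre'],3).tolist(),round(d['score'],2)) for d in robot.spot_point(n,c)])
c,s=np.cos(.124),np.sin(.124);print('bar closed exp',.510+s*.11,.141-c*.11,'carrier exp',.510+s*.039,.141-c*.039)"
```

```text
scene leaf_bar [([0.258, 0.33, 0.051], 0.61), ([0.528, 0.033, 0.04], 0.58)]
scene carrier_c [([0.518, 0.102, 0.034], 0.56), ([0.453, -0.359, 0.005], 0.51)]
top leaf_bar [([0.52, 0.032, 0.046], 0.95), ([0.259, 0.333, 0.043], 0.91)]
top carrier_c [([0.454, -0.355, 0.008], 0.97), ([0.51, 0.097, 0.035], 0.68)]
bar closed exp 0.5236050720900604 0.031844596957254265 carrier exp 0.5148236164682941 0.1022994480121174
```

The bar and the carrier are both where a closed leaf and a seated carrier should be, so I'm handing in.

```bash
python3 -c "
from bench import robot
print(robot.close_job())"
```

```text
the job is handed in; nothing more can be done
None
```

The upside-down carrier was laid in the right-hand jig's leaf and turned over, and I handed the job in. The last camera readings show it slide up in the nest with the leaf closed, but the hand-in returned no verdict.

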